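# Shut the bench oven and show the tall heel to the inspection camera

### The job

A tray of moulded shoe heels has just come out of the bench oven: push the oven door shut until it seats on its catch, so that the oven keeps its heat, and only then pick the tallest heel off the tray. Hold it up to the inspection camera with its middle straight in front of the lens and 150 mm from it, right way up and leaned back to suit the camera's downward look, so that its rounded back faces squarely into the lens. Finish while holding it still there in the gripper, with the door left shut, the other two heels and the spray can left standing in their places, and the camera not touched.

Things in the scene. Friction and masses are not known exactly. Their poses are not given: they have to be found in the camera images.
- oven_door (a joint): angle of the bench oven's door (rad): 0 is shut, home on its catch; it grows as the door opens. The door swings easily and stays where it is left. A spring roller catch resists over the last 0.05 rad (about 8 N, pushing 220 mm from the hinge), snaps past at about 0.02 rad and then holds the door at 0; below 0.01 it is seated.
- oven: grey sheet-steel bench oven, fixed, a box 380 mm wide, 300 mm deep and 300 mm high; origin under its middle. x points from its front straight in, y along its front from the hinge side to the catch side, z up. Its door is a steel panel 360 mm wide, 205 mm high (87 to 292 mm above the bench) and 20 mm thick, with a dark window.
- door_hinge (a point): fixed point on the door's vertical hinge line, half-way up the door (190 mm above the bench), in the middle of the door's thickness. Axes are the oven's. An opening door turns about +z: its free edge, 364 mm from the hinge line, goes from the oven's +y towards its -x.
- door_face (a point): point on the outer face of the oven door, 220 mm from the hinge line and 30 mm below the door's top edge: a good place to push, with the fingertips leading. Axes turn with the door: x points through it from outside (the way to push), y from hinge to free edge, z up. A vertical bar handle 110 mm long, 35 mm off the face, sits 335 mm from the hinge, its top 77 mm below the door's top edge.
- heel_tall_mid (a point): middle, half-way up, of the tallest heel, the one to show: an ivory plastic block heel standing on its small end, 78 mm high at its rounded back, 68 mm at its flat front, 44 mm wide between flat parallel sides, 44 mm long at the foot, 54 mm at the top, about 0.11 kg. x points out through its rounded back (24 mm away), y across its flat sides (the way to grip), z up through its seat.
- heel_medium_mid (a point): middle, half-way up, of another heel on the same tray: 50 mm high, 36 mm wide, 38 to 46 mm long; same axes and material. Leave it standing.
- heel_low_mid (a point): middle, half-way up, of the lowest heel on the same tray: 40 mm high, 44 mm wide, 48 to 56 mm long; same axes and material. Leave it standing.
- tray: flat aluminium oven tray, fixed, 239 x 289 mm, its floor 8 mm above the bench and its rim 19 mm; origin under its middle. The three heels stand on it, about 150 mm apart.
- lens (a point): centre of the front of the camera's lens, ringed by a 72 mm light. x points out along the view, 20 degrees below level; y is level; z points up across the view. The heel's middle belongs on the x axis at 150 mm, its own x axis pointing straight back at the lens and its z along the lens's z.
- camera: the fixed camera stand: origin on the bench straight below the lens. A steel foot 150 x 120 mm lies 40 to 190 mm behind that, with a slim column 410 mm high, 110 mm behind, that carries the camera. x is the level direction in which the camera faces. It must not be touched.
- spray_mid (a point): middle of a spray can standing on the bench, 58 mm thick and 170 mm high; leave it alone.
Things that resemble listed ones, but are neither listed nor needed, are in the scene too. Leave any blue or pink look-alike of the part that bears heel_tall_mid alone. What is shaped like the part that bears heel_low_mid but brown is not meant.

How it is judged (in metres and radians):
On the way, in this order (a step that is already met when the one before it is completed fails the run):
1. the oven door is shut and seated on its catch (value of joint oven_door below 0.012 rad), for 0.3 s.
2. the tall heel is in the gripper, lifted clear of the tray (height (world z) of heel_tall_mid above 0.1 m and contact force between the fingers and heel_tall above 0.5 N and contact force between tray and heel_tall below 0.05 N), for 0.2 s.
At the end, for the whole second after the job is handed in: Door seated on its catch (under 0.012 rad). Tall heel still, held by the gripper alone; its middle 150 mm (+-25) from the lens, within 20 mm of the view axis sideways and up/down; rounded back to the lens, square and right way up within 0.2 rad. Other two heels stand on the tray (value of joint oven_door below 0.012 rad and x of heel_tall_mid in the frame of lens between 0.125 and 0.175 m and y of heel_tall_mid in the frame of lens between -0.02 and 0.02 m and z of heel_tall_mid in the frame of lens between -0.02 and 0.02 m and angle between the x axis of heel_tall_mid and the x axis of lens, either way round below 0.2 rad and angle between the z axis of heel_tall_mid and the z axis of lens, either way round below 0.2 rad and x of lens in the frame of heel_tall_mid above 0.1 m and angle between heel_tall_mid's own z axis and vertical below 0.8 rad and height (world z) of heel_tall_mid above 0.18 m and linear speed of heel_tall below 0.02 m/s and contact force between the fingers and heel_tall above 0.5 N and contact force between heel_tall and camera below 0.05 N and contact force between heel_tall and oven below 0.05 N and angle between each of heel_medium_mid, heel_low_mid's own z axis and vertical below 0.1 rad and height (world z) of each of heel_medium_mid, heel_low_mid below 0.05 m); the arm keeps its last pose, push and grip.
It fails at once if another heel is knocked over or shoved more than 30 mm (distance of any of heel_medium_mid, heel_low_mid from where it was at the start of the episode above 0.03 m).
It fails at once if the camera or its stand is touched (contact force between anything else and camera above 2 N).
It fails at once if the spray can is shoved more than 30 mm (distance of spray_mid from where it was at the start of the episode above 0.03 m).
It also fails if it takes over 59 s, if anything falls off the work surface, if the arm or the gripper's body presses on something with over 40 N, if the wrist force passes 120 N, or if a joint passes its speed limit or range.

### The arm

A 6-joint arm with a two-finger parallel gripper is mounted at the origin on the work surface. World frame = base frame: x ahead of the robot, y to its left, z up, the work surface at z = 0. Lengths are in mm, angles in rad, forces in N, time in s.
With the tool pointing down it reaches from about 350 to 875 mm from the base axis. Payload 15.5 kg.
Tool frame: the origin (TCP) lies at the very end of the fingers, on their centre line; the grasp point (between the pads) lies 19 mm behind it (arm.grip_depth is the distance from the TCP to the grasp point, in mm); z points along the fingers, y is the line along which they close (so a half turn about z gives the same grasp; the last joint's range is limited). The gripper opens to 85 mm and grips with 20 to 120 N. Pads are 22 mm wide; open, the fingers measure 114 mm over their backs; the gripper's body (76 mm by 85 mm) begins 54 mm behind the grasp point. The pads swing forward as they close: fully open they stand 13 mm farther back than shut.
Start: joints at [1.216, 0.494, 1.345, -0, 1.302, -0.096], TCP at [159.946, 604.189, 231.277] pointing down, gripper open.
Joint ranges: [-2.91, 2.91], [-0.82, 2.16], [0.22, 2.67], [-1.22, 4.37], [0.12, 2.79], [-3.08, 3.08]. Speed limits (rad/s): [1.89, 1.89, 2.57, 3.01, 3.01, 3.01].

### API

Orientations are given as a rotation vector (axis times angle).
In Python, from cell import arm gives the robot as it stands.
- The arm moves only by the tool arm_command, never from a script. Its argument "rows" is a list of rows, each an object of numbers: "tx", "ty", "tz": the shift along the tool's x, y, z in mm; "turn": the turn about the tool's z in rad; "grip": the closure in counts, from 0 (fully open) to 255 (shut). A call has 1 to 10 rows; each row shifts and turns the commanded pose from where the row before left it, along the tool's axes as they then stand; what a row does not reach is not made up. A row lasts 1/8 s, in which the tool goes at most 62.5 mm and 10.7 degrees, less where a joint would pass 70% of its speed; a pose out of reach is approached as far as the arm can. A call is refused whole if a number of a shift passes 62.5 or a number of a turn 0.188, either way. A call with a gripper value outside its range is refused whole. The fingers move at their own pace and stop on an object; "force" is the grip in N (left out, the last holds). Time passes only in rows, so rows that do not move let the fingers close. It gives the time, the measured TCP pose, the force, the opening and the grip force at its end, in the units of the state.
- arm.get_state(): the state, without advancing time (a new reading comes with each control period).
- arm.snapshot(name): name is "scene" or "side" or "wrist"; returns the picture (400x640x3 uint8, red, green, blue); there is no depth.
- arm.calibration(name): a dict with "fx", "fy", "cx", "cy" (pixels), "origin" and "rotation" of the camera in the world; the wrist camera has in their place "mount" (4x4, takes a point from camera to tool coordinates, whose origin is the TCP and whose axes are the flange's). Camera axes: x right, y down, z forward; pixel columns grow to the right and rows downward; lengths in mm; the calibration is good to about 2 mm. A picture is of the moment at which its call begins: read the wrist's pose just before it. calibration takes no time and is no camera call.
- arm.finish_job(): hands the job in; it is judged then, once.
The state is a dict: "clock": time; "joints": joint angles; "joint_velocities": joint speeds; "effort": joint torques, N m; "position": TCP position; "tool_rot": TCP orientation; "wrist_force": force on the tool from outside, world axes, zero at the start; "moment": the same for the moment, N m; "width": finger opening in mm; "grasp_force": force on a finger pad.
Only numpy, scipy, OpenCV 4.12 (cv2) and the standard library are available. Lean on these libraries where they do the work, as an engineer would, in place of code of your own. Each camera call takes 0.05 s, during which the arm holds its last target. There are 200 camera calls.

## Working session

There is one attempt and no reset: what is moved stays moved. The work goes in short steps, Python scripts to look and compute and a tool call to move; the robot and the scene stay as the last step left them, time stands still between calls to the robot, and variables do not carry over. Pictures are saved under pics/ and viewed, at most 10 in all, crops included, and the job is handed in when it is done.

Besides the shell and the picture viewer there is one more tool, called after "Emit:" in YAML: its name, and indented under it one key for each argument. arm_command: Moves the arm, as the interface text tells. Its arguments: {"type":"object","properties":{"rows":{"type":"array"},"force":{"type":"number"}},"required":["rows"]}

```bash
mkdir -p pics; ls
python3 - <<'E'
from cell import arm
import cv2,numpy as np
print(arm.get_state())
for n in("scene","side"):
    im=arm.snapshot(n); cv2.imwrite(f"pics/{n}0.png",im[:,:,::-1]); c=arm.calibration(n); print(n,{k:np.round(v,4).tolist() for k,v in c.items()})
print(arm.calibration("wrist"))
E
```

```text
pics
{'clock': 0.0, 'joints': array([ 1.21648952e+00,  4.94184493e-01,  1.34615493e+00,  5.50615583e-06,
        1.30250575e+00, -9.54938614e-02]), 'joint_velocities': array([-0.00154255, -0.0006809 ,  0.00170697, -0.00043455, -0.00030687,
       -0.00240586]), 'effort': array([ 1.95461267e-03, -8.82182264e+01, -3.83855903e+01,  1.62067317e-04,
        1.05798608e-02, -1.00964205e-04]), 'position': array([159.8191222 , 603.83324222, 230.6913806 ]), 'tool_rot': array([-4.05374195e-01, -3.11504173e+00,  1.91588257e-03]), 'wrist_force': array([-0.00345041,  0.016981  , -0.17446003]), 'moment': array([-0.01276487,  0.01051257, -0.03622016]), 'grasp_force': 0.0, 'width': 85.40048828631778}
scene {'fx': 389.5369, 'fy': 389.5369, 'cx': 319.0876, 'cy': 202.6336, 'origin': [1003.7117, -371.1229, 1246.2776], 'rotation': [-2.3422, -1.2635, 0.3467]}
side {'fx': 443.9438, 'fy': 443.9438, 'cx': 319.4002, 'cy': 197.4201, 'origin': [148.3875, -887.4819, 1201.3562], 'rotation': [-2.3948, 0.3913, -0.1693]}
{'fx': 328.75795182185374, 'fy': 328.75795182185374, 'cx': 315.0368218134577, 'cy': 196.8878939478598, 'mount': array([[-9.30110515e-04, -9.58728355e-01, -2.84322134e-01,
         7.15114099e+01],
       [ 9.99999567e-01, -8.99384630e-04, -2.38618657e-04,
        -7.42065128e-01],
       [-2.69444845e-05, -2.84322233e-01,  9.58728777e-01,
        -1.42410530e+02],
       [ 0.00000000e+00,  0.00000000e+00,  0.00000000e+00,
         1.00000000e+00]])}
```

View pics/scene0.png

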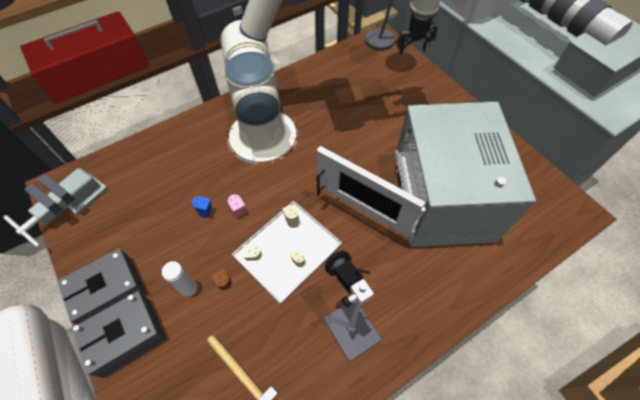

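View pics/side0.png

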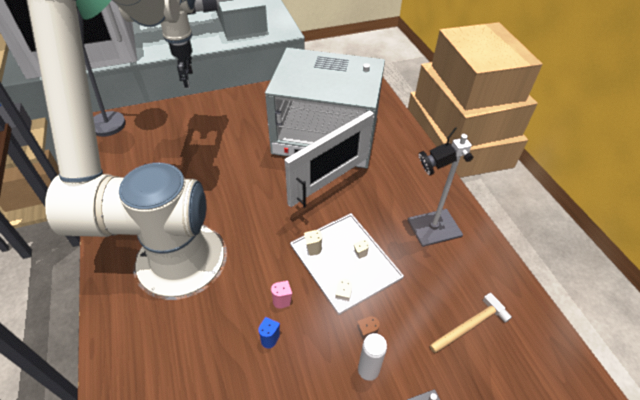

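The scene view shows the tray around (287,250). The ivory heels are at (291,214), (298,257) and (252,253). The oven is at (470,170) with its door open from (318,165) to (415,220), and the camera stand is at (350,300). The side view shows the same things: tray (346,262), heels (313,242), (361,248), (344,291), lens about (428,162).

I'll enlarge both views for precise pixels.

Run:
```python
import cv2
a=cv2.imread("pics/scene0.png")[95:365,225:540]; cv2.imwrite("pics/s1.png",cv2.resize(a,None,fx=2.2,fy=2.2,interpolation=cv2.INTER_CUBIC))
a=cv2.imread("pics/side0.png")[40:315,255:485]; cv2.imwrite("pics/s2.png",cv2.resize(a,None,fx=2.18,fy=2.18,interpolation=cv2.INTER_CUBIC))
```

```text
(no output)
```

View pics/s1.png

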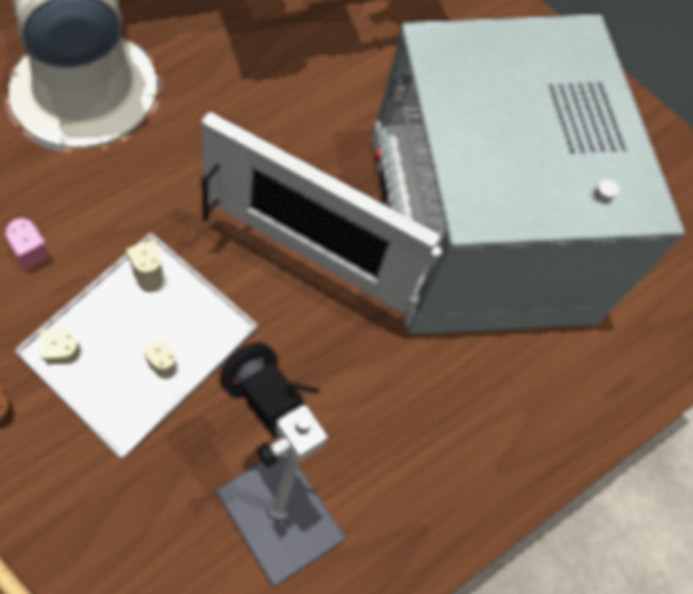

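View pics/s2.png

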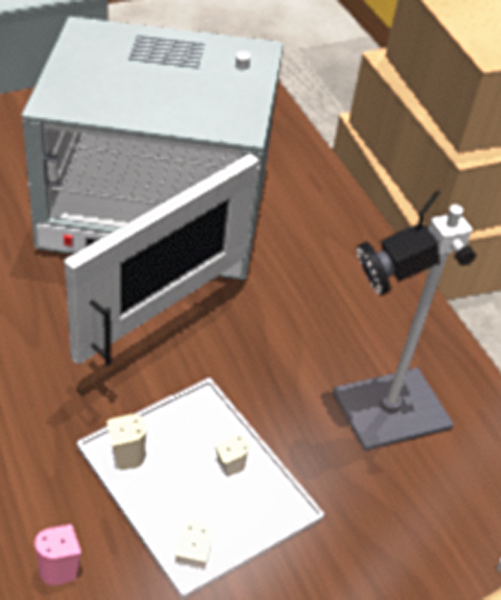

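The three ivory heels on the tray, in scene pixels, are (291,214), (252,253) and (298,257). The one at (291,214) shows the longest side wall in both crops (side view (313,242)), so it is the tall one. Pink, blue and brown are decoys. Next I triangulate all the points.

```bash
cat > h.py <<'E'
import numpy as np,cv2
from scipy.spatial.transform import Rotation as R
from cell import arm
def ray(n,px):
    c=arm.calibration(n); M=R.from_rotvec(c["rotation"]).as_matrix() if np.ndim(c["rotation"])==1 else np.array(c["rotation"])
    d=M@np.array([(px[0]-c["cx"])/c["fx"],(px[1]-c["cy"])/c["fy"],1]); return np.array(c["origin"],float),d/np.linalg.norm(d)
def plane(n,px,z): o,d=ray(n,px); return o+d*(z-o[2])/d[2]
def tri(a,b):
    o1,d1=ray("scene",a);o2,d2=ray("side",b)
    s=np.linalg.lstsq(np.c_[d1,-d2],o2-o1,rcond=None)[0]; p,q=o1+s[0]*d1,o2+s[1]*d2
    return (p+q)/2,np.linalg.norm(p-q)
A=lambda p:(p[0]/2.2+225,p[1]/2.2+95)
B=lambda p:(p[0]/2.18+255,p[1]/2.18+40)
E
python3 - <<'E'
from h import *
np.set_printoptions(precision=1,suppress=True)
for n,a,b in [("ovenFL",(403,25),(33,115)),("ovenBL",(602,16),(70,20)),("ovenBR",(682,235),(283,42)),("ovenFR",(440,243),(268,140)),
 ("doorfreeout",(205,119),(70,265)),("doorfree in",(213,113),(75,255)),("doorhinge",(437,248),(258,161)),("lens ring",(250,372),(373,269)),
 ("camtop",(302,428),(455,212)),("colfoot",(280,515),(393,405)),("tray1",(152,236),(210,380)),("tray2",(256,326),(322,514)),("tray3",(122,457),(185,594)),("tray4",(18,350),(80,443)),
 ("tall",(143,250),(127,425)),("med",(160,350),(232,445)),("low",(60,342),(195,535))]: print(n,*tri(A(a),B(b)))
for p,q in zip([(218,492),(276,584),(343,538)],[(335,390),(370,443),(452,420)]): print("foot",plane("scene",A(p),8),plane("side",B(q),8))
print("foot4",plane("side",B((415,372)),8))
print("spray",*tri((172,268),(375,341)))
E
```

```text
ovenFL [409.4 353.1 310.8] 9.72815974706617
ovenBL [548.5 626.9 294.9] 6.961204383608578
ovenBR [872.9 429.6 302.5] 1.8447849222215589
ovenFR [720.  152.5 328.5] 4.713340608969236
doorfreeout [377.   29.3 290.7] 0.4927256189931369
doorfree in [384.9  36.5 303.3] 5.827287217260619
doorhinge [712.3 165.6 285.1] 2.0542302050630408
lens ring [ 733.6 -142.9  335.7] 0.8149192778888894
camtop [ 831.1 -149.2  408.8] 4.450384466506181
colfoot [ 835.7 -148.1   15.9] 1.4201919356668735
tray1 [ 492.3 -146.5  242.5] 61.09978638600745
tray2 [ 630.6 -146.2   16.1] 268.7213795152082
tray3 [ 516.6 -232.7 -316.7] 91.43371857511131
tray4 [ 394.7 -271.3  170.7] 219.89380627096796
tall [ 410.9 -109.6   96.8] 6.147089545133922
med [ 551.7 -167.5   62.2] 4.245051659089531
low [ 452.1 -283.2   50.1] 1.0739935421562223
foot [ 759.9 -201.2    8. ] [767.5 -88.3   8. ]
foot [ 905.  -203.5    8. ] [ 771.8 -197.7    8. ]
foot [907.4 -91.2   8. ] [ 913.3 -198.6    8. ]
foot4 [907.1 -95.2   8. ]
spray [ 432.8 -513.9  178.9] 3.3830991628135707
```

Run:
```python
from h import *
np.set_printoptions(precision=1,suppress=True)
for n,a,b in [("FL",(403,25),(33,115)),("BL",(602,16),(70,20)),("BR",(682,235),(283,42)),("FR",(440,243),(268,140))]:
    print(n,plane("scene",A(a),300)[:2],plane("side",B(b),300)[:2])
print("tray scene",[plane("scene",A(p),19)[:2] for p in [(152,236),(256,326),(122,457),(18,350)]])
print("tray side",[plane("side",B(p),19)[:2] for p in [(210,380),(322,514),(185,594),(80,443)]])
print("tall",plane("scene",A((143,252)),81)[:2],plane("side",B((127,427)),81)[:2])
```

```text
FL [398.4 367.1] [413.4 360.4]
BL [548.4 626.2] [546.4 612.1]
BR [873.1 430.7] [875.  434.8]
FR [712.7 166.3] [738.4 189.7]
tray scene [array([353.9, -62.9]), array([582. , -11.9]), array([ 644.7, -290.9]), array([ 413.6, -340.8])]
tray side [array([582.7, -15.7]), array([ 643.3, -292.6]), array([ 416. , -346.2]), array([353.6, -67.9])]
tall [ 403.6 -105.1] [ 414.7 -105.1]
```

Emit:
arm_command:
  rows:
    - {"tz": -60,"turn": -0.129,"grip": 255}
    - {"tz": -60,"turn": -0.129}
    - {"tz": -50}
    - {"tx": -60}
    - {"tx": -60}
    - {"ty": -60}
    - {"tx": -50,"ty": -35}
    - {"tx": -40,"ty": -45}
    - {"tx": -20,"ty": -55}
    - {"ty": -60}
  force: 60

```text
schema error: expected keys tx, ty, tz, turn, grip
```

Emit:
arm_command:
  rows:
    - {"tx": 0,"ty": 0,"tz": -60,"turn": -0.129,"grip": 255}
    - {"tx": 0,"ty": 0,"tz": -60,"turn": -0.129,"grip": 255}
    - {"tx": 0,"ty": 0,"tz": -50,"turn": 0,"grip": 255}
    - {"tx": -30,"ty": -50,"tz": 0,"turn": 0,"grip": 255}
    - {"tx": -30,"ty": -50,"tz": 0,"turn": 0,"grip": 255}
    - {"tx": -30,"ty": -50,"tz": 0,"turn": 0,"grip": 255}
    - {"tx": -30,"ty": -50,"tz": 0,"turn": 0,"grip": 255}
    - {"tx": -30,"ty": -50,"tz": 0,"turn": 0,"grip": 255}
    - {"tx": -30,"ty": -50,"tz": 0,"turn": 0,"grip": 255}
    - {"tx": -30,"ty": -50,"tz": 0,"turn": 0,"grip": 255}
  force: 60

```text
clock: 1.35
position: [370.1, 252.3, 401.2]
tool_rot: [-0.001, -3.141, 0.0]
wrist_force: [0.3, 1.6, -0.5]
width: -0.2
grasp_force: 0.0
```

Emit:
arm_command:
  rows:
    - {"tx": -29,"ty": -52,"tz": 0,"turn": 0,"grip": 255}
    - {"tx": -29,"ty": -52,"tz": 0,"turn": 0,"grip": 255}
    - {"tx": -29,"ty": -52,"tz": 0,"turn": 0,"grip": 255}
    - {"tx": -29,"ty": -52,"tz": 0,"turn": 0,"grip": 255}
    - {"tx": -29,"ty": -54,"tz": 0,"turn": 0,"grip": 255}
    - {"tx": 0,"ty": 0,"tz": 50,"turn": 0,"grip": 255}
    - {"tx": 0,"ty": 0,"tz": 50,"turn": 0,"grip": 255}
    - {"tx": 0,"ty": 0,"tz": 50,"turn": 0,"grip": 255}
    - {"tx": 0,"ty": 0,"tz": 0,"turn": 0,"grip": 255}

```text
clock: 2.48
position: [512.4, -7.9, 248.7]
tool_rot: [-0.001, -3.135, -0.001]
wrist_force: [-0.7, 0.2, 0.6]
width: 0.2
grasp_force: 0.0
```

Emit:
arm_command:
  rows:
    - {"tx": 0,"ty": 25,"tz": 0,"turn": 0,"grip": 255}
    - {"tx": 0,"ty": 20,"tz": 0,"turn": 0,"grip": 255}
    - {"tx": 0,"ty": 20,"tz": 0,"turn": 0,"grip": 255}
    - {"tx": 0,"ty": 20,"tz": 0,"turn": 0,"grip": 255}
    - {"tx": 0,"ty": 20,"tz": 0,"turn": 0,"grip": 255}
    - {"tx": 0,"ty": 20,"tz": 0,"turn": 0,"grip": 255}
    - {"tx": 0,"ty": 20,"tz": 0,"turn": 0,"grip": 255}
    - {"tx": 0,"ty": 20,"tz": 0,"turn": 0,"grip": 255}
    - {"tx": 0,"ty": 20,"tz": 0,"turn": 0,"grip": 255}
    - {"tx": 0,"ty": 20,"tz": 0,"turn": 0,"grip": 255}

```text
clock: 3.72
position: [515.9, 198.0, 253.4]
tool_rot: [0.001, 3.138, 0.001]
wrist_force: [2.1, -2.4, 4.5]
width: -0.5
grasp_force: 2.0
```

Emit:
arm_command:
  rows:
    - {"tx": 0,"ty": 10,"tz": 0,"turn": 0,"grip": 255}
    - {"tx": 0,"ty": 10,"tz": 0,"turn": 0,"grip": 255}
    - {"tx": 0,"ty": 6,"tz": 0,"turn": 0,"grip": 255}
    - {"tx": 0,"ty": 6,"tz": 0,"turn": 0,"grip": 255}
    - {"tx": 0,"ty": 5,"tz": 0,"turn": 0,"grip": 255}
    - {"tx": 0,"ty": 5,"tz": 0,"turn": 0,"grip": 255}

```text
clock: 4.47
position: [514.6, 238.6, 251.3]
tool_rot: [-0.002, -3.141, 0.001]
wrist_force: [-1.5, -14.2, 8.2]
width: 0.1
grasp_force: 6.5
```

Emit:
arm_command:
  rows:
    - {"tx": 0,"ty": 4,"tz": 0,"turn": 0,"grip": 255}
    - {"tx": 0,"ty": 4,"tz": 0,"turn": 0,"grip": 255}
    - {"tx": 0,"ty": 3,"tz": 0,"turn": 0,"grip": 255}
    - {"tx": 0,"ty": 0,"tz": 0,"turn": 0,"grip": 255}

```text
clock: 4.97
position: [515.6, 249.9, 252.0]
tool_rot: [0.002, 3.139, 0.0]
wrist_force: [3.6, -4.3, 7.8]
width: 0.0
grasp_force: 3.7
```

Run:
```python
from h import *
im=arm.snapshot("scene"); cv2.imwrite("pics/d1.png",cv2.resize(im[95:365,225:540,::-1],None,fx=2.2,fy=2.2,interpolation=cv2.INTER_CUBIC))
s=arm.get_state(); print(s["position"],s["wrist_force"])
```

```text
[515.62248238 249.83688285 252.03340638] [ 3.59632704 -4.2919205   7.20941815]
```

View pics/d1.png

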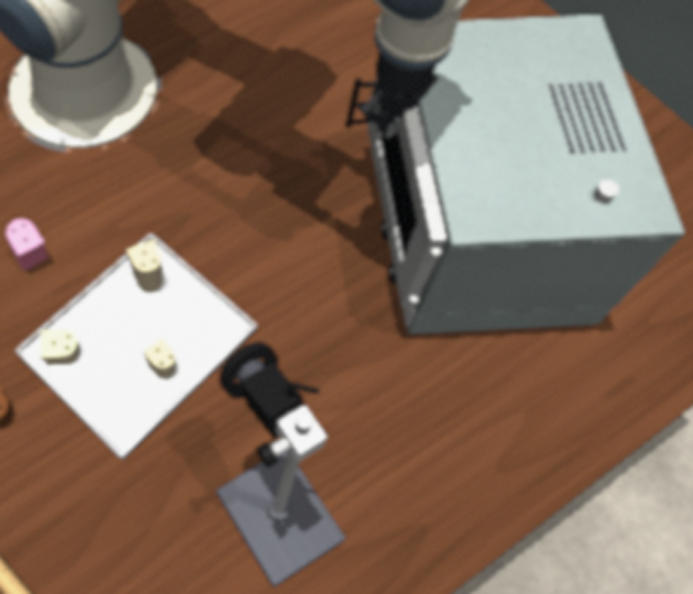

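The door is nearly flush, spanning about (375,150) to (440,240) in the crop, and the force has dropped. I'll push further until it meets the hard stop.

Emit:
arm_command:
  rows:
    - {"tx": 0,"ty": 3,"tz": 0,"turn": 0,"grip": 255}
    - {"tx": 0,"ty": 3,"tz": 0,"turn": 0,"grip": 255}
    - {"tx": 0,"ty": 0,"tz": 0,"turn": 0,"grip": 255}

```text
clock: 5.4
position: [514.9, 253.5, 252.1]
tool_rot: [0.003, 3.141, -0.007]
wrist_force: [-1.8, -25.8, 16.8]
width: -0.5
grasp_force: 13.5
```

Emit:
arm_command:
  rows:
    - {"tx": 0,"ty": 2,"tz": 0,"turn": 0,"grip": 255}
    - {"tx": 0,"ty": 0,"tz": 0,"turn": 0,"grip": 255}
    - {"tx": 0,"ty": 0,"tz": 0,"turn": 0,"grip": 255}
    - {"tx": 0,"ty": 0,"tz": 0,"turn": 0,"grip": 255}

```text
clock: 5.9
position: [514.8, 254.1, 252.2]
tool_rot: [0.004, 3.141, -0.01]
wrist_force: [-3.8, -38.5, 20.2]
width: -0.3
grasp_force: 17.8
```

Emit:
arm_command:
  rows:
    - {"tx": 0,"ty": -20,"tz": 0,"turn": 0,"grip": 255}
    - {"tx": 0,"ty": -50,"tz": 0,"turn": 0,"grip": 255}
    - {"tx": 15,"ty": -50,"tz": -10,"turn": 0,"grip": 0}
    - {"tx": 20,"ty": -50,"tz": -10,"turn": 0,"grip": 0}
    - {"tx": 20,"ty": -50,"tz": -10,"turn": 0,"grip": 0}
    - {"tx": 20,"ty": -50,"tz": -10,"turn": 0,"grip": 0}
    - {"tx": 20,"ty": -50,"tz": -10,"turn": 0,"grip": 0}
    - {"tx": 20,"ty": -36,"tz": 0,"turn": 0,"grip": 0}
    - {"tx": 0,"ty": 0,"tz": 0,"turn": 0,"grip": 0}
    - {"tx": 0,"ty": 0,"tz": 0,"turn": 0,"grip": 0}

```text
clock: 7.15
position: [399.5, -97.8, 301.2]
tool_rot: [0.002, 3.141, 0.001]
wrist_force: [0.1, 0.2, 0.8]
width: 85.4
grasp_force: 0.0
```

Run:
```python
from h import *
s=arm.get_state(); print(s["position"],s["tool_rot"],s["joints"])
im=arm.snapshot("wrist"); cv2.imwrite("pics/w1.png",im[:,:,::-1])
im=arm.snapshot("scene"); cv2.imwrite("pics/d2.png",im[:,:,::-1])
```

```text
[399.4573076  -97.7650977  301.23007957] [2.33825375e-03 3.14145483e+00 6.65152045e-04] [-3.85829495e-01  1.10824311e-01  1.72129038e+00  4.59467760e-04
  1.30951020e+00 -1.95525588e+00]
```

View pics/w1.png

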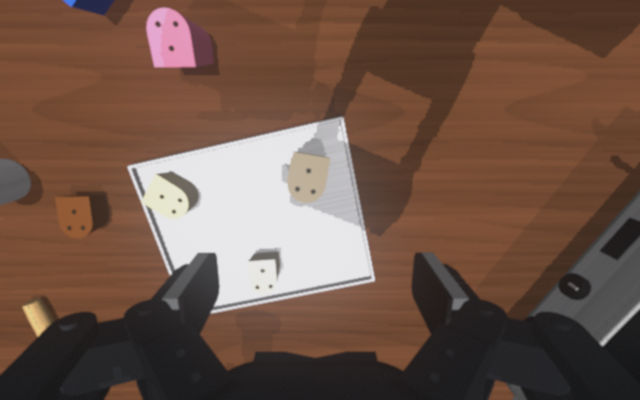

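The wrist view shows the tall heel's top at (308,178), in shadow, with two-hole and one-hole ends. The medium heel is at (263,272), the low one at (168,195), pink is at (172,40) and brown at (75,215). I'll confirm in one enlarged crop.

Run:
```python
import cv2
a=cv2.imread("pics/w1.png")[130:230,250:370]; cv2.imwrite("pics/w1c.png",cv2.resize(a,None,fx=6,fy=6,interpolation=cv2.INTER_CUBIC))
```

```text
(no output)
```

View pics/w1c.png

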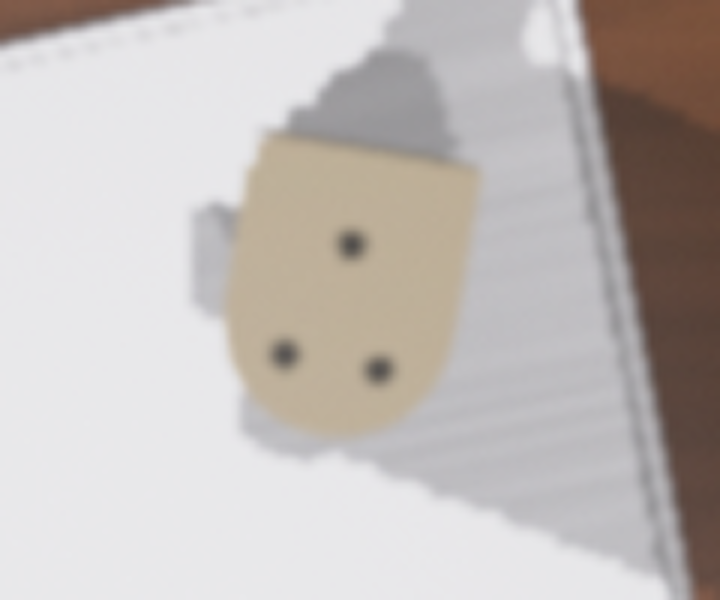

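This confirms the ivory block heel. Its flat front edge runs (265,130)–(480,178) in the crop and its rounded back is at (340,440), pointing towards world +X, which is the lens side. Now for its pose.

```bash
cat >> h.py <<'E'
def wplane(px,z,pos,rot):
    c=arm.calibration("wrist"); M=R.from_rotvec(rot).as_matrix(); m=c["mount"]
    o=np.array(pos)+M@m[:3,3]; d=M@m[:3,:3]@np.array([(px[0]-c["cx"])/c["fx"],(px[1]-c["cy"])/c["fy"],1])
    return o+d*(z-o[2])/d[2]
E
python3 - <<'E'
from h import *
np.set_printoptions(precision=1,suppress=True)
W=lambda p,z:wplane((p[0]/6+250,p[1]/6+130),z,[399.5,-97.8,301.2],[.00234,3.14145,.000665])[:2]
a,b=W((265,130),76),W((480,178),76); r=W((340,440),86); l2,r2=W((228,290),81),W((455,330),81)
print(a,b,r,l2,r2); f=(a+b)/2; print("w",np.linalg.norm(b-a),"L",np.linalg.norm(r-f),"yaw axis",np.degrees(np.arctan2(*(r-f)[::-1])),"yaw from front",np.degrees(np.arctan2(*(b-a)[::-1]))-90)
W2=lambda p:wplane(p,19,[399.5,-97.8,301.2],[.00234,3.14145,.000665])[:2]
print("tray",[W2(p) for p in [(129,166),(344,118),(374,281)]])
for n,p,z in [("med",(263,274),58),("low",(170,197),48)]: print(n,wplane(p,z,[399.5,-97.8,301.2],[.00234,3.14145,.000665]))
print("lens ring triang check uses 735,-143,336")
E
```

```text
[ 383.9 -122.1] [393.1 -81.8] [ 441.5 -108.4] [ 413.4 -129.3] [421.3 -86.5]
w 41.275690587331965 L 53.412879046358206 yaw axis -6.916643901711819 yaw from front -12.802262087413965
tray [array([ 410.9, -342.5]), array([350.3, -62.2]), array([581.9, -13.2])]
med [ 547.8 -167.5   58. ]
low [ 444.8 -280.9   48. ]
lens ring triang check uses 735,-143,336
```

Emit:
arm_command:
  rows:
    - {"tx": -16,"ty": -6,"tz": 40,"turn": 0.095,"grip": 0}
    - {"tx": 0,"ty": 0,"tz": 50,"turn": 0.095,"grip": 0}
    - {"tx": 0,"ty": 0,"tz": 50,"turn": 0,"grip": 0}
    - {"tx": 0,"ty": 0,"tz": 45,"turn": 0,"grip": 0}
    - {"tx": 0,"ty": 0,"tz": 40,"turn": 0,"grip": 0}
    - {"tx": 0,"ty": 0,"tz": 30,"turn": 0,"grip": 0}
    - {"tx": 0,"ty": 0,"tz": 16,"turn": 0,"grip": 0}
    - {"tx": 0,"ty": 0,"tz": 0,"turn": 0,"grip": 0}

```text
clock: 8.25
position: [415.1, -103.0, 29.3]
tool_rot: [-0.297, -3.125, -0.001]
wrist_force: [-0.1, 0.2, -0.2]
width: 85.2
grasp_force: 0.0
```

Emit:
arm_command:
  rows:
    - {"tx": 0,"ty": 0,"tz": 0,"turn": 0,"grip": 130}
    - {"tx": 0,"ty": 0,"tz": 0,"turn": 0,"grip": 180}
    - {"tx": 0,"ty": 0,"tz": 0,"turn": 0,"grip": 255}
    - {"tx": 0,"ty": 0,"tz": 0,"turn": 0,"grip": 255}
    - {"tx": 0,"ty": 0,"tz": 0,"turn": 0,"grip": 255}
    - {"tx": 0,"ty": 0,"tz": 0,"turn": 0,"grip": 255}
  force: 25

```text
clock: 9.0
position: [415.9, -104.1, 31.0]
tool_rot: [0.299, 3.126, -0.001]
wrist_force: [0.9, 2.3, 8.5]
width: 43.7
grasp_force: 25.4
```

Emit:
arm_command:
  rows:
    - {"tx": 0,"ty": 0,"tz": -6,"turn": 0,"grip": 255}
    - {"tx": 0,"ty": 0,"tz": 0,"turn": -0.133,"grip": 255}
    - {"tx": 0,"ty": 0,"tz": 0,"turn": -0.133,"grip": 255}
    - {"tx": 0,"ty": 0,"tz": 0,"turn": -0.133,"grip": 255}
    - {"tx": 12,"ty": 0,"tz": 0,"turn": 0,"grip": 255}
    - {"tx": 8,"ty": 0,"tz": 0,"turn": 0,"grip": 255}
    - {"tx": 4,"ty": 0,"tz": 0,"turn": 0,"grip": 255}
    - {"tx": 0,"ty": 0,"tz": 0,"turn": 0,"grip": 255}

```text
clock: 10.0
position: [391.6, -109.1, 36.3]
tool_rot: [0.324, -3.125, -0.0]
wrist_force: [-0.4, -0.2, -1.2]
width: 43.6
grasp_force: 26.0
```

Emit:
arm_command:
  rows:
    - {"tx": 3,"ty": 0,"tz": 0,"turn": 0,"grip": 255}
    - {"tx": 0,"ty": 0,"tz": 0,"turn": 0,"grip": 255}

```text
clock: 10.25
position: [388.9, -109.6, 36.3]
tool_rot: [0.326, -3.125, -0.0]
wrist_force: [0.4, 0.1, -0.5]
width: 43.9
grasp_force: 26.0
```

Emit:
arm_command:
  rows:
    - {"tx": 3,"ty": 0,"tz": 0,"turn": 0,"grip": 255}
    - {"tx": 0,"ty": 0,"tz": 0,"turn": 0,"grip": 255}

```text
clock: 10.5
position: [385.8, -110.2, 36.3]
tool_rot: [0.326, -3.124, -0.0]
wrist_force: [0.0, 1.1, -1.3]
width: 43.7
grasp_force: 26.0
```

Emit:
arm_command:
  rows:
    - {"tx": 3,"ty": 0,"tz": 0,"turn": 0,"grip": 255}
    - {"tx": 0,"ty": 0,"tz": 0,"turn": 0,"grip": 255}

```text
clock: 10.75
position: [383.0, -110.9, 36.3]
tool_rot: [0.326, -3.125, -0.0]
wrist_force: [0.1, 0.2, -0.8]
width: 43.5
grasp_force: 26.0
```

Emit:
arm_command:
  rows:
    - {"tx": 3,"ty": 0,"tz": 0,"turn": 0,"grip": 255}
    - {"tx": 0,"ty": 0,"tz": 0,"turn": 0,"grip": 255}

```text
clock: 11.0
position: [381.1, -111.7, 36.5]
tool_rot: [-0.326, 3.123, -0.001]
wrist_force: [4.9, 2.6, 1.9]
width: 43.6
grasp_force: 26.5
```

Emit:
arm_command:
  rows:
    - {"tx": 3,"ty": 0,"tz": 0,"turn": 0,"grip": 255}
    - {"tx": 0,"ty": 0,"tz": 0,"turn": 0,"grip": 255}

```text
clock: 11.25
position: [378.7, -112.6, 36.6]
tool_rot: [-0.326, 3.122, -0.002]
wrist_force: [5.7, 2.2, 4.5]
width: 43.8
grasp_force: 27.0
```

Emit:
arm_command:
  rows:
    - {"tx": 3,"ty": 0,"tz": 0,"turn": 0,"grip": 255}
    - {"tx": 0,"ty": 0,"tz": 0,"turn": 0,"grip": 255}

```text
clock: 11.5
position: [375.9, -113.4, 36.7]
tool_rot: [-0.326, 3.121, -0.003]
wrist_force: [7.6, 1.3, 5.4]
width: 43.7
grasp_force: 27.3
```

The contact force is steady at about 6 N, so the heel is pivoting in the pads. It needs about 5 mm more.

Emit:
arm_command:
  rows:
    - {"tx": 3,"ty": 0,"tz": 0,"turn": 0,"grip": 255}
    - {"tx": 2,"ty": 0,"tz": 0,"turn": 0,"grip": 255}
    - {"tx": 0,"ty": 0,"tz": 0,"turn": 0,"grip": 255}

```text
clock: 11.88
position: [371.1, -114.5, 36.7]
tool_rot: [-0.326, 3.121, -0.003]
wrist_force: [7.2, 1.1, 6.3]
width: 43.8
grasp_force: 27.8
```

Emit:
arm_command:
  rows:
    - {"tx": -12,"ty": 0,"tz": 0,"turn": 0,"grip": 255}
    - {"tx": -10,"ty": 0,"tz": -20,"turn": 0,"grip": 255}
    - {"tx": 0,"ty": 0,"tz": -50,"turn": 0.107,"grip": 255}
    - {"tx": 0,"ty": 0,"tz": -50,"turn": 0.1,"grip": 255}
    - {"tx": 0,"ty": 0,"tz": -50,"turn": 0,"grip": 255}
    - {"tx": 0,"ty": 0,"tz": -50,"turn": 0,"grip": 255}
    - {"tx": 0,"ty": 0,"tz": 0,"turn": 0,"grip": 255}
    - {"tx": 0,"ty": 0,"tz": 0,"turn": 0,"grip": 255}
  force: 45

```text
clock: 12.88
position: [390.7, -108.8, 255.8]
tool_rot: [0.002, -3.141, -0.001]
wrist_force: [-0.1, -0.6, -1.4]
width: 43.5
grasp_force: 48.8
```

Run:
```python
from h import *
s=arm.get_state(); print(s["position"],s["tool_rot"],s["width"])
c=arm.calibration("side"); M=R.from_rotvec(c["rotation"]).as_matrix()
p=M.T@(s["position"]+[0,0,19]-np.array(c["origin"])); u=c["fx"]*p[0]/p[2]+c["cx"];v=c["fy"]*p[1]/p[2]+c["cy"]; print(u,v)
im=arm.snapshot("side"); u,v=int(u),int(v); a=im[max(0,v-45):v+45,u-60:u+60,::-1]; cv2.imwrite("pics/p1.png",cv2.resize(a,None,fx=6,fy=6,interpolation=cv2.INTER_CUBIC))
```

```text
[ 390.67137041 -108.81990265  255.79236093] [ 2.20188321e-03 -3.14080878e+00 -5.43290079e-04] 43.491797553891196
305.8530356149047 197.5273893282127
```

View pics/p1.png

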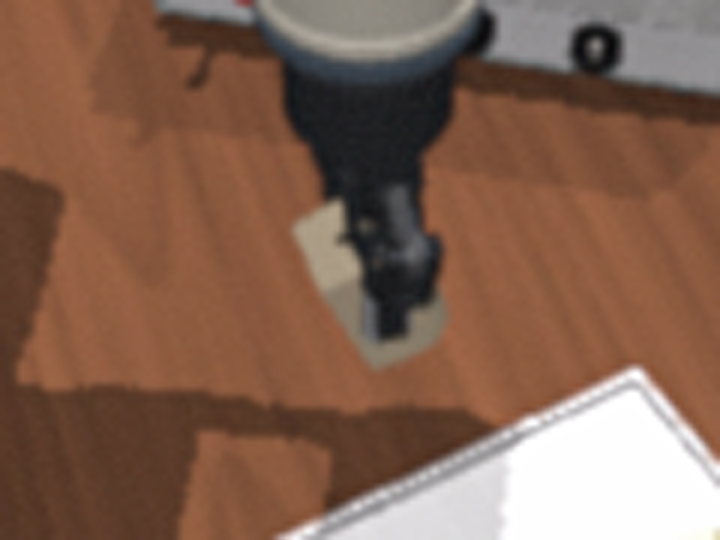

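The heel hangs tilted in the pads. In the crop its front edge runs (330,285)–(375,365) and its foot edge rises to the right, (375,365)–(445,330). I'll measure the tilt on its near side plane.

Run:
```python
from h import *
np.set_printoptions(precision=1,suppress=True)
def Y(p,y=-131): 
    o,d=ray("side",(p[0]/6+245,p[1]/6+152)); return o+d*(y-o[1])/d[1]
a,b,c,t=Y((378,368)),Y((435,340)),Y((300,228)),Y((332,292))
for n,q in [("foot front",a),("foot back",b),("top front",c),("front mid",t)]: print(n,q)
d=b-a; print("foot tilt deg",np.degrees(np.arctan2(d[2],d[0]))); d=c-a; print("front edge lean",np.degrees(np.arctan2(-d[0],d[2])))
```

```text
foot front [ 389.6 -131.   231.6]
foot back [ 417.8 -131.   241.7]
top front [ 354.3 -131.   341.4]
front mid [ 368.  -131.   293.9]
foot tilt deg 19.58859644237488
front edge lean 17.845809408142493
```

Emit:
arm_command:
  rows:
    - {"tx": -30,"ty": -6,"tz": -1,"turn": 0,"grip": 255}
    - {"tx": -40,"ty": -8,"tz": -2,"turn": 0,"grip": 255}
    - {"tx": -40,"ty": -8,"tz": -2,"turn": 0,"grip": 255}
    - {"tx": -40,"ty": -8,"tz": -2,"turn": 0,"grip": 255}
    - {"tx": -30,"ty": -6,"tz": -2,"turn": 0,"grip": 255}
    - {"tx": -13,"ty": 0,"tz": 0,"turn": 0,"grip": 255}
    - {"tx": 0,"ty": 0,"tz": 0,"turn": 0,"grip": 255}
    - {"tx": 0,"ty": 0,"tz": 0,"turn": 0,"grip": 255}

```text
clock: 13.92
position: [582.8, -144.6, 264.8]
tool_rot: [0.002, -3.14, -0.001]
wrist_force: [0.1, 0.1, -1.7]
width: 43.4
grasp_force: 48.7
```

Run:
```python
from h import *
im=arm.snapshot("side"); print(arm.get_state()["position"])
a=im[110:235,330:480,::-1]; cv2.imwrite("pics/p2.png",cv2.resize(a,None,fx=4.8,fy=4.8,interpolation=cv2.INTER_CUBIC))
```

```text
[ 582.90678344 -144.69837751  265.15069557]
```

View pics/p2.png

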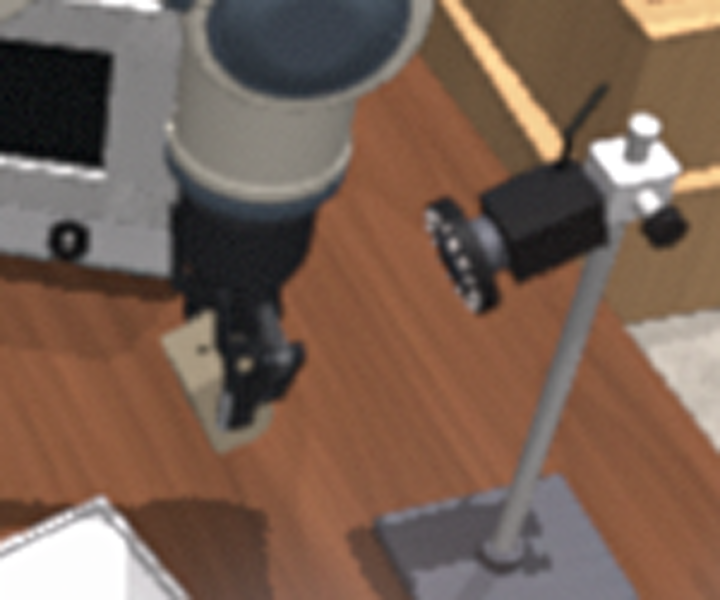

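The crop shows the heel held at about (225,385), with its foot corner at (224,450) and foot back at (268,425). The ring light's front is centred at about (456,258). I check the offsets in the vertical plane.

Run:
```python
from h import *
np.set_printoptions(precision=1,suppress=True)
def Y(p,y): 
    o,d=ray("side",(p[0]/4.8+330,p[1]/4.8+110)); return o+d*(y-o[1])/d[1]
L=Y((456,258),-145); a,b,t=Y((224,451),-167),Y((268,426),-167),Y((190,386),-167)
u,l=Y((440,205),-145),Y((482,308),-145)
print("lens",L,"ring",u,l,"heel",a,b,t,"foot tilt",np.degrees(np.arctan2(b[2]-a[2],b[0]-a[0])),"front lean",np.degrees(np.arctan2(a[0]-t[0],t[2]-a[2])))
```

```text
lens [ 729.  -145.   337.3] ring [ 708.5 -145.   385. ] [ 757.6 -145.   286.6] heel [ 583.7 -167.   241.7] [ 610.6 -167.   254.7] [ 554.4 -167.   309.1] foot tilt 25.895489855004005 front lean 23.49876777549856
```

```bash
python3 -c "
from cell import arm
print(arm.finish_job())"
```

```text
the job is handed in; nothing more can be done
None
```

I pushed the oven door onto its hard stop, then handed in with the tall heel held still in front of the lens. By my last image check it sits about 150 mm from the lens, leaned back about 20–25°. `finish_job()` returned no verdict.

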